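# Finish the crosswise charge of test bars for the tempering furnace

### The arm

A 7-joint arm with a two-finger parallel gripper is mounted at the origin on a cart in front of the work surface, level with it; the furniture and walls round the work are solid. World frame = base frame: x ahead of the robot, y to its left, z up, the work surface at z = 0. Lengths are in m, angles in rad, forces in N, time in s.
With the tool pointing down it reaches from about 0.4 to 0.85 m from the base axis. Payload 10.4 kg.
Tool frame: the origin (TCP) lies midway between the tips of the shut fingers; the grasp point (between the pads) lies 19 mm behind it; z points along the fingers, x is the direction in which the jaws open and shut, and the axes are right-handed (so a half turn about z gives the same grasp; the last joint's range is limited). The gripper opens to 87 mm and grips with 3 to 60 N. Pads are 19 mm wide; open, the fingers measure 117 mm over their backs; the gripper's body (75 mm by 190 mm) begins 51 mm behind the grasp point.
Start: joints at [-1.356, 0.332, -0.065, 1.46, 0.022, 1.35, -0.088], TCP at [0.147, 0.607, 0.223] pointing down, gripper open.
Joint ranges: [-2.6, 2.6], [-0.5, 2.12], [-1.47, 1.34], [0.16, 2.42], [-1.27, 4.41], [0.06, 2.06], [-2.6, 2.6]. Speed limits (rad/s): [2.22, 2.22, 2.79, 2.79, 3.14, 3.14, 3.14].

### API

Orientations are given as a unit quaternion [x, y, z, w].
In Python, from bench import r gives the robot as it stands. The module is installed in compiled form; this text tells all that it offers.
- The arm moves only by the tool play_rows, never from a script. Its argument "commands" is a list of rows, each a list of 7 numbers: the shift along the world's x, y, z in cm, then the turn, a rotation vector about the world's x, y, z in rad, then the finger opening in cm, from 0 to 8.7. A call has 1 to 20 rows; each row shifts and turns the commanded pose from where the row before left it; what a row does not reach is not made up. A row lasts 1/8 s, in which the tool goes at most 62.5 mm and 10.7 degrees, less where a joint would pass 70% of its speed; a pose out of reach is approached as far as the arm can. A call is refused whole if a number of a shift passes 6.25 or a number of a turn 0.188, either way. A call with a gripper value outside its range is refused whole. The fingers move at their own pace and stop on an object; "grip_force" is the grip in N (left out, the last holds). Time passes only in rows, so rows that do not move let the fingers close. It gives the time, the measured TCP pose, the force and the opening at its end, in the units of the state.
- r.read_state(): the state, without advancing time (a new reading comes with each control period).
- r.camera(name): name is "scene" or "top" or "wrist"; returns a dict with "img" (420x560x3 uint8, red, green, blue), "K" (3x3 intrinsics, pixels), "camera_from_world" (4x4, takes a point from world to camera coordinates). Camera axes: x right, y down, z forward; pixel columns grow to the right and rows downward; lengths in m; the calibration is good to about 2 mm. A picture is of the moment at which its call begins. There is no depth.
- r.close_job(): hands the job in, once; it reports no verdict.
The state is a dict: "time": time; "joint_positions": joint angles; "joint_vel": joint speeds; "joint_torque": joint torques, N m; "ee_pos": TCP position; "eef_rot": TCP orientation; "ft_force": force on the tool from outside, world axes, zero at the start; "torque": the same for the moment, N m; "width": finger opening in m.
Only numpy, scipy, OpenCV 4.12 (cv2) and the standard library are available. Lean on these libraries where they do the work, as an engineer would, in place of code of your own. Each camera call takes 0.05 s, during which the arm holds its last target. There are 200 camera calls.

### The job

Finish the open crosswise stack of steel test bars on the furnace grid, so that the hot air can reach every bar: take the two bars leaning in the drain rack and the one standing on its edge on the mat, and lay them flat so that the half-filled second layer gets its missing bar, opposite its partner, and a third layer of two lies crosswise on top, squarely over the two bottom bars. Leave the bars already laid where they are, and let go of everything.

Things in the scene. Friction and masses are not known exactly. Their poses are not given: they have to be found in the camera images.
- grid_top (a point): centre of the upper face of the dark cast charging grid, 180 x 180 mm, fixed, top 24 mm above the bench, a 6 mm stud at each corner; z up, x and y along its sides. Bar centres in this frame (mm): bottom layer, lengths along x: (0, +48, 5) and (0, -48, 5); second, lengths along y: (+48, 0, 15) is there, (-48, 0, 15) is missing; third, lengths along x: (0, +48, 25) and (0, -48, 25), both missing
- drain_rack: fixed aluminium drain rack on a 150 x 150 mm drip tray; origin under the tray's centre, z up. Two combs (98 mm clear between them) slope up at 35 degrees along +y. Their three slots, 13 wide, 17 deep, 42 mm apart, square to the slope, hold bars near their ends; upper edges lean 35 degrees toward -y. Middle slot empty. Bars come out only along the slots
- rack_bar_front_mid (a point): centre of a plain steel test bar 140 long x 32 wide x 10 mm thick, about 0.35 kg; y axis along its length, x across its width, z through its thickness (all bars alike, either face up); starts in the rack's lower slot, leaning 35 degrees, its width (x axis) pointing up along the slot
- rack_bar_rear_mid (a point): centre of a plain steel test bar 140 long x 32 wide x 10 mm thick, about 0.35 kg; y axis along its length, x across its width, z through its thickness (all bars alike, either face up); starts in the rack's upper slot, leaning 35 degrees, its width (x axis) pointing up along the slot
- edge_bar_mid (a point): centre of a plain steel test bar 140 long x 32 wide x 10 mm thick, about 0.35 kg; y axis along its length, x across its width, z through its thickness (all bars alike, either face up); starts standing free on its long narrow edge on the 3 mm rubber mat, its width upright (32 mm tall on a 10 mm foot), and tips over onto its face from a light push near its upper edge
- laid_low_a_mid (a point): centre of a plain steel test bar 140 long x 32 wide x 10 mm thick, about 0.35 kg; y axis along its length, x across its width, z through its thickness (all bars alike, either face up); already laid, bottom layer at y = +48 mm of the grid
- laid_low_b_mid (a point): centre of a plain steel test bar 140 long x 32 wide x 10 mm thick, about 0.35 kg; y axis along its length, x across its width, z through its thickness (all bars alike, either face up); already laid, bottom layer at y = -48 mm of the grid
- laid_mid_mid (a point): centre of a plain steel test bar 140 long x 32 wide x 10 mm thick, about 0.35 kg; y axis along its length, x across its width, z through its thickness (all bars alike, either face up); already laid, second layer at x = +48 mm of the grid

How it is judged:
At the end, for the whole second after the job is handed in: All six bars lie flat and at rest in their places of the stack, the three new ones in any order: each centre within 15 mm of its place along each side of the grid and 4 mm in height, its length within about 10 degrees of square and its face within about 4.5 degrees of level (x of laid_low_a_mid in the frame of grid_top between -0.015 and 0.015 m and y of laid_low_a_mid in the frame of grid_top between 0.033 and 0.063 m and z of laid_low_a_mid in the frame of grid_top between 0.001 and 0.009 m and angle between the y axis of each of laid_low_a_mid, laid_low_b_mid and the x axis of grid_top, either way round below 0.17 rad and angle between the z axis of each of laid_low_a_mid, laid_low_b_mid, laid_mid_mid and the z axis of grid_top, either way round below 0.08 rad and x of laid_low_b_mid in the frame of grid_top between -0.015 and 0.015 m and y of laid_low_b_mid in the frame of grid_top between -0.063 and -0.033 m and z of laid_low_b_mid in the frame of grid_top between 0.001 and 0.009 m and x of laid_mid_mid in the frame of grid_top between 0.033 and 0.063 m and y of laid_mid_mid in the frame of grid_top between -0.015 and 0.015 m and z of laid_mid_mid in the frame of grid_top between 0.011 and 0.019 m and angle between the y axis of laid_mid_mid and the y axis of grid_top, either way round below 0.17 rad and ((x of rack_bar_front_mid in the frame of grid_top between -0.063 and -0.033 m and y of rack_bar_front_mid in the frame of grid_top between -0.015 and 0.015 m and z of rack_bar_front_mid in the frame of grid_top between 0.011 and 0.019 m and angle between the y axis of rack_bar_front_mid and the y axis of grid_top, either way round below 0.17 rad and angle between the z axis of rack_bar_front_mid and the z axis of grid_top, either way round below 0.08 rad) or (x of rack_bar_rear_mid in the frame of grid_top between -0.063 and -0.033 m and y of rack_bar_rear_mid in the frame of grid_top between -0.015 and 0.015 m and z of rack_bar_rear_mid in the frame of grid_top between 0.011 and 0.019 m and angle between the y axis of rack_bar_rear_mid and the y axis of grid_top, either way round below 0.17 rad and angle between the z axis of rack_bar_rear_mid and the z axis of grid_top, either way round below 0.08 rad) or (x of edge_bar_mid in the frame of grid_top between -0.063 and -0.033 m and y of edge_bar_mid in the frame of grid_top between -0.015 and 0.015 m and z of edge_bar_mid in the frame of grid_top between 0.011 and 0.019 m and angle between the y axis of edge_bar_mid and the y axis of grid_top, either way round below 0.17 rad and angle between the z axis of edge_bar_mid and the z axis of grid_top, either way round below 0.08 rad)) and ((x of rack_bar_front_mid in the frame of grid_top between -0.015 and 0.015 m and y of rack_bar_front_mid in the frame of grid_top between 0.033 and 0.063 m and z of rack_bar_front_mid in the frame of grid_top between 0.021 and 0.029 m and angle between the y axis of rack_bar_front_mid and the x axis of grid_top, either way round below 0.17 rad and angle between the z axis of rack_bar_front_mid and the z axis of grid_top, either way round below 0.08 rad) or (x of rack_bar_rear_mid in the frame of grid_top between -0.015 and 0.015 m and y of rack_bar_rear_mid in the frame of grid_top between 0.033 and 0.063 m and z of rack_bar_rear_mid in the frame of grid_top between 0.021 and 0.029 m and angle between the y axis of rack_bar_rear_mid and the x axis of grid_top, either way round below 0.17 rad and angle between the z axis of rack_bar_rear_mid and the z axis of grid_top, either way round below 0.08 rad) or (x of edge_bar_mid in the frame of grid_top between -0.015 and 0.015 m and y of edge_bar_mid in the frame of grid_top between 0.033 and 0.063 m and z of edge_bar_mid in the frame of grid_top between 0.021 and 0.029 m and angle between the y axis of edge_bar_mid and the x axis of grid_top, either way round below 0.17 rad and angle between the z axis of edge_bar_mid and the z axis of grid_top, either way round below 0.08 rad)) and ((x of rack_bar_front_mid in the frame of grid_top between -0.015 and 0.015 m and y of rack_bar_front_mid in the frame of grid_top between -0.063 and -0.033 m and z of rack_bar_front_mid in the frame of grid_top between 0.021 and 0.029 m and angle between the y axis of rack_bar_front_mid and the x axis of grid_top, either way round below 0.17 rad and angle between the z axis of rack_bar_front_mid and the z axis of grid_top, either way round below 0.08 rad) or (x of rack_bar_rear_mid in the frame of grid_top between -0.015 and 0.015 m and y of rack_bar_rear_mid in the frame of grid_top between -0.063 and -0.033 m and z of rack_bar_rear_mid in the frame of grid_top between 0.021 and 0.029 m and angle between the y axis of rack_bar_rear_mid and the x axis of grid_top, either way round below 0.17 rad and angle between the z axis of rack_bar_rear_mid and the z axis of grid_top, either way round below 0.08 rad) or (x of edge_bar_mid in the frame of grid_top between -0.015 and 0.015 m and y of edge_bar_mid in the frame of grid_top between -0.063 and -0.033 m and z of edge_bar_mid in the frame of grid_top between 0.021 and 0.029 m and angle between the y axis of edge_bar_mid and the x axis of grid_top, either way round below 0.17 rad and angle between the z axis of edge_bar_mid and the z axis of grid_top, either way round below 0.08 rad)) and linear speed of each of rack_bar_front, rack_bar_rear, edge_bar below 0.02 m/s); the robot touches nothing.
It also fails if it takes over 72 s, if anything falls off the work surface, if the arm or the gripper's body presses on something with over 40 N, if the wrist force passes 120 N, or if a joint passes its speed limit or range.

## Working session

There is one attempt and no reset: what is moved stays moved. The work goes in short steps, Python scripts to look and compute and a tool call to move; the robot and the scene stay as the last step left them, time stands still between calls to the robot, and variables do not carry over. Pictures are saved under pics/ and viewed, about 8 in all and at most 12, crops included, and the job is handed in when it is done.

Besides the shell and the picture viewer there is one more tool, called as name(argument=value, ...) on one line, values as JSON. play_rows: Moves the arm, as the interface text tells. Its arguments: {"type":"object","properties":{"commands":{"type":"array","items":{"type":"array","items":{"type":"number"}}},"grip_force":{"type":"number"}},"required":["commands"]}

```bash
mkdir -p pics
cat > h.py <<'E'
import numpy as np, cv2, json
from bench import r
from scipy.spatial.transform import Rotation as R
def snap(n,name):
    c=r.camera(n); cv2.imwrite(f'pics/{name}.png',c['img'][:,:,::-1]); 
    np.savez(f'pics/{name}.npz',img=c['img'],K=c['K'],T=c['camera_from_world']); return c
def load(name): return np.load(f'pics/{name}.npz')
def proj(c,P):
    P=np.atleast_2d(P); q=P@c['T'][:3,:3].T+c['T'][:3,3]; q=q@c['K'].T; return q[:,:2]/q[:,2:]
def ray(c,uv):
    d=np.linalg.inv(c['K'])@np.array([uv[0],uv[1],1.]); Rm=c['T'][:3,:3]; return -Rm.T@c['T'][:3,3], Rm.T@d
def onz(c,uv,z):
    o,d=ray(c,uv); return o+d*(z-o[2])/d[2]
def tri(cs,uvs):
    A=np.zeros((3,3));b=np.zeros(3)
    for c,uv in zip(cs,uvs):
        o,d=ray(c,uv); d/=np.linalg.norm(d); M=np.eye(3)-np.outer(d,d); A+=M;b+=M@o
    return np.linalg.solve(A,b)
def st():
    s=r.read_state(); print({k:np.round(s[k],4).tolist() for k in ['time','joint_positions','ee_pos','eef_rot','ft_force','width']}); print(np.round(R.from_quat(s['eef_rot']).as_matrix(),3))
E
python3 - <<'E'
from h import *
st()
for n in ['scene','top','wrist']:
    c=snap(n,n+'0'); T=c['camera_from_world']; print(n,np.round(-T[:3,:3].T@T[:3,3],3),np.round(T[:3,:3],2).tolist(),c['K'][0,0])
a=cv2.imread('pics/top0.png');b=cv2.imread('pics/scene0.png')
E
```

```text
{'time': 0.0, 'joint_positions': [-1.3556, 0.3329, -0.0647, 1.461, 0.0216, 1.3499, -0.0885], 'ee_pos': [0.1471, 0.607, 0.2218], 'eef_rot': [0.786, 0.6183, -0.0005, 0.0005], 'ft_force': [0.3148, 0.1435, 0.1304], 'width': 0.0867}
[[ 0.236  0.972 -0.   ]
 [ 0.972 -0.236 -0.001]
 [-0.001  0.    -1.   ]]
scene [ 0.152 -0.402  0.659] [[0.77, -0.64, 0.02], [-0.41, -0.51, -0.75], [0.49, 0.57, -0.66]] 423.9072787508158
top [0.454 0.086 0.916] [[0.01, -1.0, -0.01], [-0.99, -0.01, -0.13], [0.13, 0.01, -0.99]] 388.1230092410687
wrist [0.068 0.625 0.384] [[0.23, 0.97, -0.0], [0.93, -0.22, 0.3], [0.29, -0.07, -0.96]] 294.0493116214703
```

View pics/top0.png

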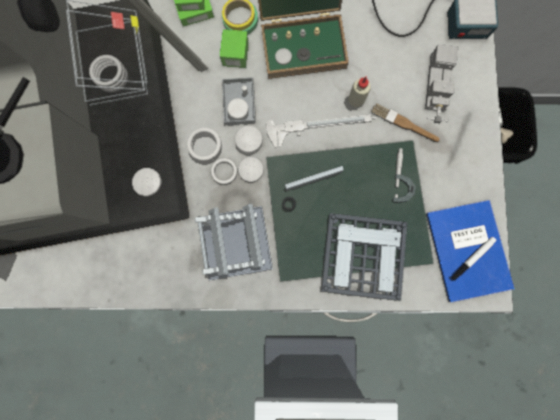

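View pics/scene0.png

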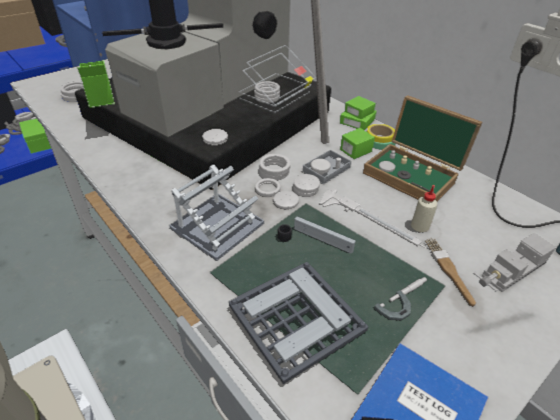

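Run:
```python
import cv2
a=cv2.imread('pics/top0.png')[150:310,190:440]; cv2.imwrite('pics/topc.png',cv2.resize(a,None,fx=3.2,fy=3.2,interpolation=cv2.INTER_CUBIC))
b=cv2.imread('pics/scene0.png')[155:380,165:445]; cv2.imwrite('pics/scenec.png',cv2.resize(b,None,fx=2.65,fy=2.65,interpolation=cv2.INTER_CUBIC))
```

```text
(no output)
```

View pics/topc.png

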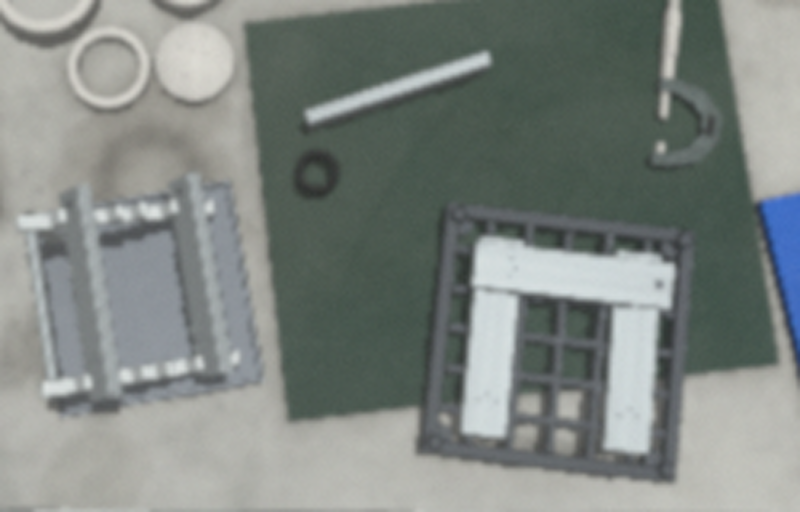

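View pics/scenec.png

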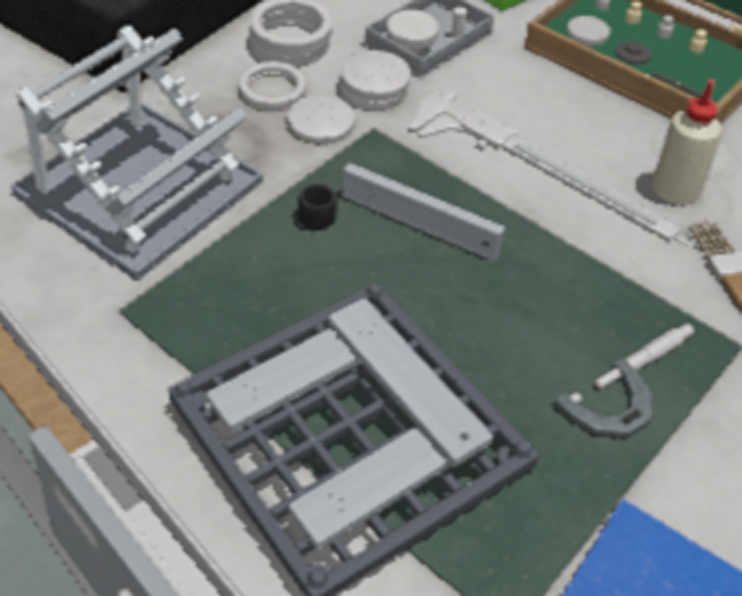

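```bash
cat > fit.py <<'E'
from h import *
from scipy.optimize import least_squares
def tc(p): return ((p[0]+.5)/3.2-.5+190,(p[1]+.5)/3.2-.5+150)
def sc(p): return ((p[0]+.5)/2.65-.5+165,(p[1]+.5)/2.65-.5+155)
def fit(obs,x0,free=4):
    # obs: list of (cam, localpt(m), uv); params x,y,yaw,z
    def f(p):
        Rm=R.from_euler('z',p[2]).as_matrix(); e=[]
        for c,l,uv in obs: e+=list(proj(c,Rm@np.array(l)+[p[0],p[1],p[3]])[0]-uv)
        return e
    s=least_squares(f,x0,loss='soft_l1'); print(np.round(s.x,4),'resid',np.round(np.array(f(s.x)).reshape(-1,2),1).tolist()); return s.x
E
python3 - <<'E'
from fit import *
t=load('top0');s=load('scene0')
print('laid_mid')
L=lambda a,b,z=0:(a,b,z)
# grid frame: origin at grid top; laid_mid top corners
hx,hy=.016,.07
obs=[(t,L(.064,.07,.02),tc((480,240))),(t,L(.064,-.07,.02),tc((675,262))),(t,L(.032,-.07,.02),tc((668,308))),(t,L(.032,.07,.02),tc((473,290))),
(t,L(-.07,.064,.01),tc((463,433))),(t,L(-.07,.032,.01),tc((506,438))),(t,L(-.07,-.032,.01),tc((604,449))),(t,L(-.07,-.064,.01),tc((650,454))),
(s,L(.064,.07,.02),sc((366,299))),(s,L(.064,-.07,.02),sc((492,436))),(s,L(.032,-.07,.02),sc((455,460))),(s,L(.032,.07,.02),sc((331,316))),
(s,L(-.07,.064,.01),sc((206,397))),(s,L(-.07,.032,.01),sc((227,424))),(s,L(-.07,-.032,.01),sc((290,506))),(s,L(-.07,-.064,.01),sc((315,543)))]
g=fit(obs,[.37,-.1,-.1,.024])
print('edge bar: local x = length, z top')
obs=[(t,L(.07,0,0),tc((307,116))),(t,L(-.07,0,0),tc((490,58))),(s,L(.07,0.0,0),sc((347,170))),(s,L(-.07,0,0),sc((500,232)))]
fit(obs,[.5,.05,1.3,.035])
print('rack bars upper n-face')
for nm,o in dict(rear=[((88,187),(110,403)),((50,112),(178,36))],front=[((201,180),(219,377)),((122,200),(243,118))]).items():
    obs=[(t,L(.07,0),tc(o[0][0])),(t,L(-.07,0),tc(o[0][1])),(s,L(.07,0),sc(o[1][1])),(s,L(-.07,0),sc(o[1][0]))]
    print(nm);fit(obs,[.38,.18,0.1,.08])
print('ring',onz(t,tc((316,173)),.01),'mat corner',onz(t,tc((246,22)),.003))
E
```

```text
laid_mid
[ 0.4709 -0.0903 -0.107   0.0225] resid [[-0.7, -0.1], [0.4, 0.1], [1.5, -0.1], [0.1, -1.6], [1.0, -0.4], [1.8, -0.3], [-0.2, -0.4], [-0.2, -0.3], [-1.2, -0.4], [-0.2, 0.3], [-0.7, 0.2], [-1.7, 0.2], [0.3, -0.4], [1.7, 2.2], [-1.8, -1.0], [-0.2, 0.1]]
edge bar: local x = length, z top
[0.6553 0.0266 1.8939 0.0305] resid [[0.2, -0.1], [0.0, -0.4], [-0.8, -0.5], [0.1, 0.7]]
rack bars upper n-face
rear
[0.4998 0.2257 0.1318 0.1152] resid [[0.3, -0.7], [0.4, -0.8], [-0.4, -0.4], [-3.6, 0.5]]
front
[0.5149 0.1589 0.1138 0.0633] resid [[-0.1, -1.7], [0.5, -0.1], [0.1, -0.2], [-4.1, 0.5]]
ring [0.59404195 0.08681431 0.01      ] mat corner [0.71043992 0.1404747  0.003     ]
```

play_rows(commands=[[2.5,-4.5,0,0,0,-0.063,8.7],[2.5,-4.5,0,0,0,-0.063,8.7],[2.5,-4.5,0,0,0,-0.063,8.7],[2.5,-4.5,0,0,0,-0.063,8.7],[2.5,-4.5,0,0,0,-0.063,8.7],[2.5,-4.5,0,0,0,-0.063,8.7],[2.5,-4.5,0,0,0,-0.063,8.7],[2.5,-4.5,0,0,0,-0.063,8.7],[2.5,-4.5,0,0,0,-0.063,8.7],[4,-2.5,0,0,0,-0.063,8.7],[4,-2.5,0,0,0,-0.063,8.7],[4,-2.5,-1,0,0,-0.063,8.7],[4,-2.5,-2,0,0,-0.063,8.7],[4,-2.5,-2,0,0,-0.063,8.7],[4,-2.5,-3,0,0,-0.063,8.7],[4,-2.5,-3,0,0,-0.063,6],[0,0,0,0,0,0,6],[0,0,0,0,0,0,6]])

```text
time: 2.4
ee_pos: [0.652, 0.0277, 0.1125]
eef_rot: [0.987, 0.162, -0.0, -0.0]
ft_force: [0.1, 0.6, 0.1]
width: 0.0653
```

Run:
```python
from h import *
st()
c=snap('wrist','w1'); t=load('w1')
T=t['T'];print(-T[:3,:3].T@T[:3,3])
print(proj(t,[[.633,.093,.035],[.677,-.04,.035],[.655,.027,.035]]))
```

```text
{'time': 2.4, 'joint_positions': [-0.5328, 0.5171, 0.5731, 1.5394, -0.2951, 1.173, 0.4212], 'ee_pos': [0.652, 0.0277, 0.1125], 'eef_rot': [0.9868, 0.162, -0.0002, -0.0001], 'ft_force': [0.1348, 0.613, 0.0791], 'width': 0.0653}
[[ 0.948  0.32  -0.   ]
 [ 0.32  -0.948  0.   ]
 [-0.    -0.    -1.   ]]
[0.62637305 0.10390092 0.27465872]
[[284.00509732 137.05641466]
 [282.37402526 291.91542034]
 [283.31073625 220.29823314]]
```

View pics/w1.png

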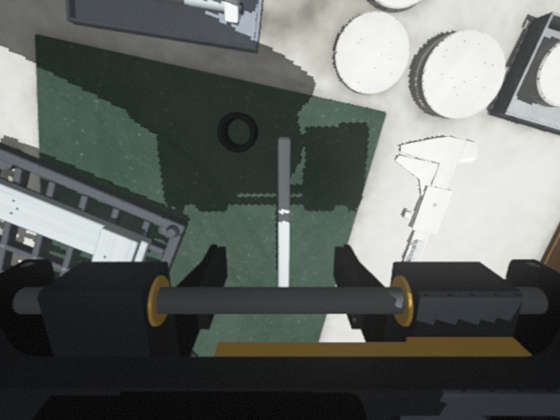

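play_rows(commands=[[0.2,0,-2.5,0,0,0,6],[0,0,-2.5,0,0,0,6],[0,0,-2.5,0,0,0,6],[0,0,-1.1,0,0,0,6],[0.95,0.32,0,0,0,0,6],[0.95,0.32,0,0,0,0,6],[0.47,0.16,0,0,0,0,6],[0.47,0.16,0,0,0,0,6],[0.47,0.16,0,0,0,0,6],[0.47,0.16,0,0,0,0,6],[0,0,0,0,0,0,6],[-0.47,-0.16,0,0,0,0,6],[-0.47,-0.16,0,0,0,0,6],[0,0,0,0,0,0,6]])

```text
time: 4.2
ee_pos: [0.6821, 0.0367, 0.0267]
eef_rot: [0.987, 0.162, -0.0, -0.0]
ft_force: [0.6, -0.6, -0.1]
width: 0.0604
```

Run:
```python
from h import *
c=snap('wrist','w2')
```

```text
(no output)
```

View pics/w2.png

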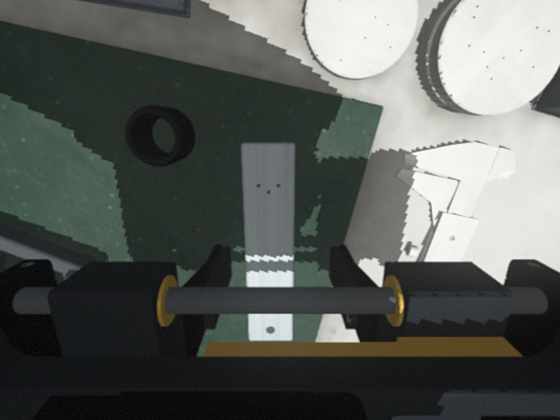

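Run:
```python
from h import *
t=load('w2'); s=r.read_state(); Rm=R.from_quat(s['eef_rot']).as_matrix()
for uv in [(241,142),(296,143),(268,142.5),(246,340),(292,341)]:
    p=onz(t,uv,.013); print(np.round(p,4), np.round(Rm.T@(p-s['ee_pos']),4))
```

```text
[0.6386 0.0943 0.013 ] [-0.0232 -0.0683  0.0137]
[0.6692 0.104  0.013 ] [ 0.0089 -0.0678  0.0137]
[0.6536 0.0991 0.013 ] [-0.0075 -0.0681  0.0137]
[ 0.6815 -0.0388  0.013 ] [-0.025   0.0715  0.0137]
[ 0.7134 -0.0289  0.013 ] [0.0083 0.0723 0.0137]
```

play_rows(commands=[[-0.67,-0.44,0,0,0,0,6],[0,0,-1.2,0,0,0,6],[0,0,-0.95,0,0,0,5],[0,0,0,0,0,0,2.5],[0,0,0,0,0,0,2.5],[0,0,0,0,0,0,2.5],[0,0,0,0,0,0,2.5],[0,0,1.5,0,0,0,2.5],[0,0,4,0,0,0,2.5],[0,0,4,0,0,0,2.5],[-3.15,-1.47,0,0,0,-0.054,2.5],[-3.15,-1.47,0,0,0,-0.054,2.5],[-3.15,-1.47,0,0,0,-0.054,2.5],[-3.15,-1.47,0,0,0,-0.054,2.5],[-3.15,-1.47,0,0,0,-0.054,2.5],[-3.15,-1.47,0,0,0,-0.054,2.5],[-3.15,-1.47,0,0,0,-0.054,2.5],[-3.15,-1.47,0,0,0,-0.054,2.5],[0,0,0,0,0,0,2.5]], grip_force=45)

```text
time: 6.62
ee_pos: [0.4223, -0.0858, 0.1006]
eef_rot: [0.998, -0.055, 0.0, -0.001]
ft_force: [-0.5, -0.3, -2.6]
width: 0.0315
```

Run:
```python
from h import *
st()
c=snap('wrist','w3'); c=snap('top','t3'); 
t=load('t3'); w=load('w3')
print(-w['T'][:3,:3].T@w['T'][:3,3])
g=R.from_euler('z',-.107).as_matrix()
P=np.array([[.064,.07,.02],[.064,-.07,.02],[.032,.07,.02],[-.07,.064,.01],[-.07,.032,.01],[.09,.09,0],[-.09,.09,0]])@g.T+[.4709,-.0903,.0235]
print(np.round(proj(w,P)))
a=cv2.imread('pics/w3.png')
cv2.imwrite('pics/w3b.png',np.hstack([cv2.resize(a,(440,330)),cv2.resize(cv2.imread('pics/t3.png')[190:310,300:430],(358,330),interpolation=cv2.INTER_CUBIC)]))
```

```text
{'time': 6.625, 'joint_positions': [-0.6603, -0.0162, 0.7662, 2.1274, 0.0099, 1.0257, -0.0095], 'ee_pos': [0.4223, -0.0858, 0.1006], 'eef_rot': [0.9985, -0.055, 0.0001, -0.0014], 'ft_force': [-0.5339, -0.2524, -2.5696], 'width': 0.0315}
[[ 0.994 -0.11   0.   ]
 [-0.11  -0.994  0.003]
 [ 0.    -0.003 -1.   ]]
[ 0.43167789 -0.00625066  0.26294289]
[[436. 134.]
 [411. 302.]
 [391. 135.]
 [251. 142.]
 [253. 184.]
 [460. 106.]
 [226. 107.]]
```

View pics/w3.png

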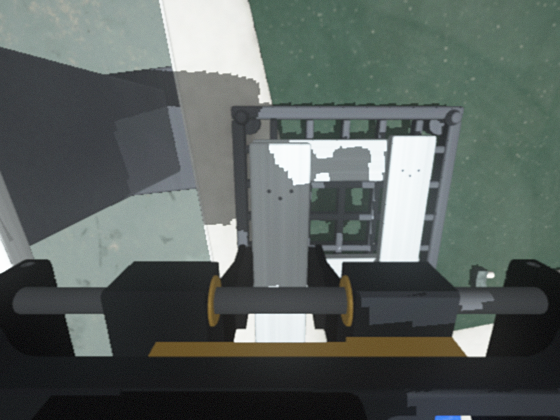

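play_rows(commands=[[0.2,0.05,-2.5,0,0,0,2.5],[0,0,-2.5,0,0,0,2.5],[0,0,-0.9,0,0,0,2.5],[0,0,-0.45,0,0,0,2.5],[0,0,0,0,0,0,2.5]])

```text
time: 7.35
ee_pos: [0.4264, -0.0845, 0.037]
eef_rot: [0.999, -0.053, 0.0, 0.0]
ft_force: [-0.1, 0.8, -2.6]
width: 0.0317
```

play_rows(commands=[[0,0,-0.08,0,0,0,2.5],[0,0,0,0,0,0,5],[0,0,0,0,0,0,5],[0,0,1,0,0,0,5],[0,0,4,0,0,0,5],[0,0,5,0,0,0,5],[0,0,4,0,0,0,5],[1.7,3.7,1,0,0,0,5],[1.7,3.7,1,0,0,0,5],[1.7,3.7,1,0,0,0,5],[1.7,3.7,1,0,0,0,5],[1.7,3.7,1,0,0,0,5],[0,0,0,0,0,0,5]])

```text
time: 8.98
ee_pos: [0.5116, 0.1036, 0.2268]
eef_rot: [0.999, -0.051, 0.001, 0.0]
ft_force: [0.1, -0.9, -0.3]
width: 0.05
```

Run:
```python
from h import *
st()
snap('wrist','w4'); snap('top','t4'); snap('scene','s4')
w=load('w4')
T=w['T'];print(-T[:3,:3].T@T[:3,3])
b=cv2.imread('pics/t4.png')[210:310,310:420]; s=cv2.imread('pics/scene0.png')
cv2.imwrite('pics/c4.png',np.hstack([cv2.imread('pics/w4.png')[:380,:440],cv2.resize(b,(342,380),interpolation=cv2.INTER_CUBIC)]))
```

```text
{'time': 8.975, 'joint_positions': [-0.8575, 0.0963, 0.6137, 1.7553, -0.0568, 1.3065, -0.3341], 'ee_pos': [0.5116, 0.1036, 0.2268], 'eef_rot': [0.9987, -0.0514, 0.0007, 0.0001], 'ft_force': [0.0551, -0.8594, -0.298], 'width': 0.05}
[[ 0.995 -0.103  0.001]
 [-0.103 -0.995 -0.   ]
 [ 0.001  0.    -1.   ]]
[0.52028708 0.18368069 0.38891209]
```

View pics/c4.png

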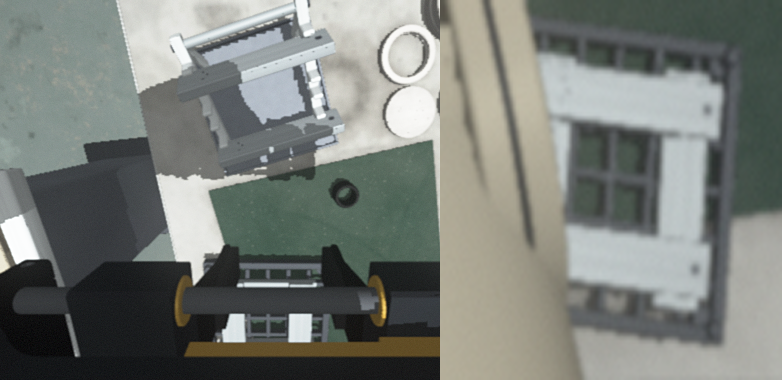

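Run:
```python
from h import *
a=cv2.resize(cv2.imread('pics/w4.png')[0:185,160:350],None,fx=3,fy=3,interpolation=cv2.INTER_CUBIC)
b=cv2.resize(cv2.imread('pics/t4.png')[195:285,195:275],(230,259),interpolation=cv2.INTER_CUBIC)
c=cv2.resize(cv2.imread('pics/s4.png')[160:262,168:266],(230,239),interpolation=cv2.INTER_CUBIC)
o=np.zeros((555,800,3),np.uint8);o[:,:570]=a;o[:259,570:]=b;o[300:539,570:]=c
cv2.imwrite('pics/c5.png',o)
```

```text
(no output)
```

View pics/c5.png

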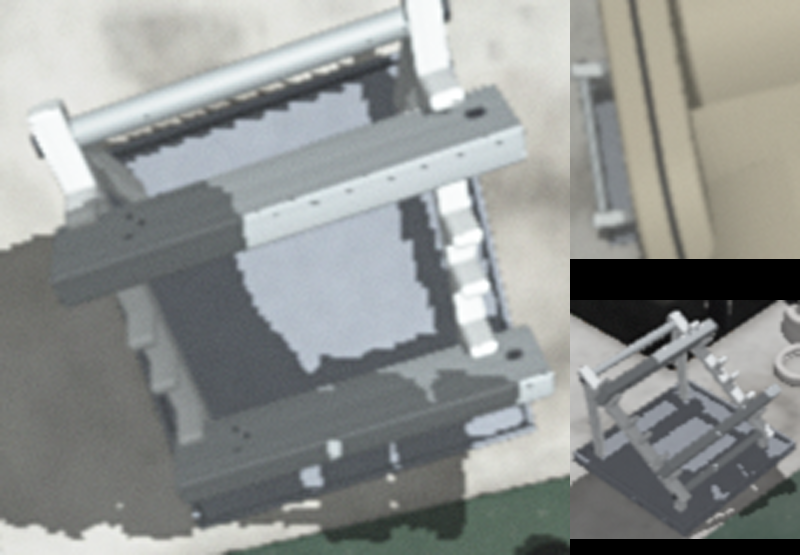

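Run:
```python
from fit import *
w=load('w4');s=load('scene0');t=load('top0')
a=np.deg2rad(35);n=np.array([0,-np.sin(a),np.cos(a)]);sv=np.array([0,np.cos(a),np.sin(a)]);X=np.array([1,0,0])
wc=lambda p:((p[0]+.5)/3-.5+160,(p[1]+.5)/3-.5)
A=lambda e:.07*e*X+.016*n+.005*sv
B=lambda e:.07*e*X+.016*n-.005*sv
C=lambda e:.07*e*X-.016*n+.005*sv
N=lambda e:.07*e*X+.016*n
rear=[(w,A(1),wc((521,124))),(w,B(1),wc((524,158))),(w,C(1),wc((497,88))),(w,A(-1),wc((56,264))),(w,B(-1),wc((65,305))),(w,C(-1),wc((62,232)))]
front=[(w,A(1),wc((548,373))),(w,B(1),wc((551,397))),(w,C(1),wc((527,327))),(w,A(-1),wc((178,465))),(w,B(-1),wc((184,491)))]
r2=rear+[(s,N(1),sc((178,36))),(t,N(1),tc((88,187))),(t,N(-1),tc((110,403)))]
f2=front+[(s,N(1),sc((243,118))),(t,N(1),tc((201,180))),(t,N(-1),tc((219,377)))]
for nm,o in [('rear',rear),('front',front),('rear+',r2),('front+',f2)]:
    print(nm); fit(o,[.5,.2,.13,.06])
# rack edge check + ideal tool rotation
```

```text
rear
[0.5017 0.2346 0.1785 0.0949] resid [[0.3, 0.4], [0.3, 1.0], [-1.3, -2.1], [-0.3, 3.4], [2.2, -0.3], [-0.4, -3.4]]
front
[0.5171 0.1679 0.137  0.0424] resid [[0.4, 0.6], [-0.4, 0.0], [-0.1, -0.6], [-0.5, 1.0], [0.6, -1.2]]
rear+
[0.5016 0.2346 0.1755 0.0956] resid [[0.3, 0.4], [0.2, 1.0], [-1.3, -2.2], [-0.9, 3.1], [1.7, -0.6], [-0.9, -3.8], [0.1, 1.0], [-0.5, -1.6], [2.4, -2.8]]
front+
[0.5167 0.1682 0.1345 0.0444] resid [[0.4, 0.5], [-0.4, -0.0], [-0.1, -0.8], [-1.4, 0.8], [-0.2, -1.3], [0.7, 0.9], [-0.5, -2.6], [1.2, -1.6]]
```

play_rows(commands=[[0,0,0,0,0,-0.166,5],[0,0,0,0,0,-0.166,5],[0,0,0,0,0,-0.166,5],[0,0,0,0,0,-0.166,5],[0,0,0,0,0,-0.166,5],[0,0,0,0,0,-0.166,5],[0,0,0,0,0,-0.166,5],[0,0,0,0,0,-0.166,5],[0,0,0,0.151,0.021,0,5],[0,0,0,0.151,0.021,0,5],[0,0,0,0.151,0.021,0,5],[0,0,0,0.151,0.021,0,5],[0.6,0.3,-5,0,0,0,5],[0.7,0.4,-5,0,0,0,5],[0,0,0,0,0,0,5]])

```text
time: 11.0
ee_pos: [0.5218, 0.1069, 0.1233]
eef_rot: [0.718, -0.628, -0.228, -0.195]
ft_force: [-0.1, 0.1, 1.0]
width: 0.0502
```

Run:
```python
from fit import *
st()
snap('wrist','w6'); w=load('w6')
T=w['T'];print(-T[:3,:3].T@T[:3,3])
a=np.deg2rad(35);y=.14
n=np.array([np.sin(y)*np.sin(a),-np.cos(y)*np.sin(a),np.cos(a)]);s=np.array([-np.sin(y)*np.cos(a),np.cos(y)*np.cos(a),np.sin(a)]);X=np.array([np.cos(y),np.sin(y),0])
for c in ([.517,.168,.0435],[.5016,.2346,.095]):
    print(np.round(proj(w,[np.array(c)+.07*e*X+.016*n+.005*k*s for e in(1,-1) for k in (1,-1)])).tolist())
print('target dR', R.from_matrix(np.column_stack([-s,-X,-n])).as_matrix().round(3))
```

```text
{'time': 11.0, 'joint_positions': [-0.5279, 0.4142, 0.7414, 1.8495, -0.8688, 1.3587, -0.8744], 'ee_pos': [0.5218, 0.1069, 0.1233], 'eef_rot': [0.7178, -0.6283, -0.2284, -0.1946], 'ft_force': [-0.1344, 0.1081, 0.9911], 'width': 0.0502}
[[ 0.106 -0.991 -0.083]
 [-0.813 -0.135  0.566]
 [-0.572  0.008 -0.82 ]]
[0.61687604 0.02472176 0.25559041]
[[266.0, 130.0], [279.0, 130.0], [270.0, 282.0], [280.0, 282.0]]
[[160.0, 139.0], [173.0, 139.0], [180.0, 290.0], [190.0, 290.0]]
target dR [[ 0.114 -0.99  -0.08 ]
 [-0.811 -0.14   0.568]
 [-0.574  0.    -0.819]]
```

View pics/w6.png

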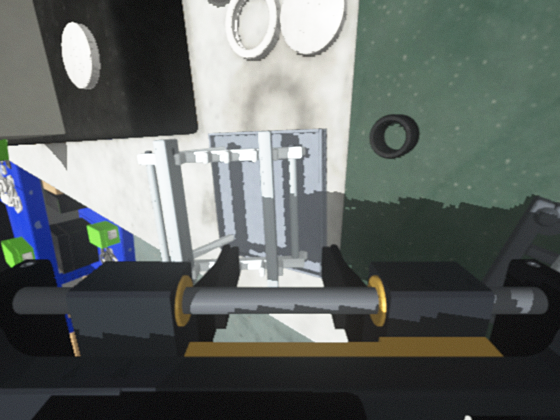

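play_rows(commands=[[-0.12,0.9,0.63,0.002,-0.017,0.025,5],[-0.22,1.6,-2.3,0,0,0,5],[-0.22,1.6,-2.3,0,0,0,5],[-0.22,1.6,-2.3,0,0,0,5],[-0.22,1.6,-2.3,0,0,0,5],[0,0,0,0,0,0,3],[0,0,0,0,0,0,1.6],[0,0,0,0,0,0,1.6]], grip_force=10)

```text
time: 12.05
ee_pos: [0.5146, 0.1813, 0.0418]
eef_rot: [0.729, -0.615, -0.223, -0.201]
ft_force: [0.3, -0.3, 0.6]
width: 0.0277
```

Run:
```python
from h import *
st(); snap('wrist','w7')
```

```text
{'time': 12.05, 'joint_positions': [-0.5883, 0.501, 0.6451, 1.933, -1.0051, 1.1805, -0.7973], 'ee_pos': [0.5146, 0.1813, 0.0418], 'eef_rot': [0.7287, -0.6154, -0.2232, -0.2012], 'ft_force': [0.3054, -0.274, 0.6076], 'width': 0.0277}
[[ 0.143 -0.987 -0.078]
 [-0.807 -0.162  0.568]
 [-0.573 -0.019 -0.819]]
```

play_rows(commands=[[0,0,0,0,0,0,0.8],[0,0,0,0,0,0,0.8],[0,0,0,0,0,0,0.8]], grip_force=10)

```text
time: 12.48
ee_pos: [0.514, 0.1799, 0.0398]
eef_rot: [0.728, -0.617, -0.223, -0.2]
ft_force: [1.1, -4.5, -1.6]
width: 0.01
```

play_rows(commands=[[0,0,0,0,0,0,0.8],[0.08,-0.57,0.82,0,0,0,0.8],[0.2,-1.42,2.05,0,0,0,0.8],[0.2,-1.42,2.05,0,0,0,0.8],[0.2,-1.42,2.05,0,0,0,0.8],[0.5,-2,4,0,0,0,0.8],[1,-2,1,-0.15,-0.025,-0.003,0.8],[1,-2,0,-0.15,-0.025,-0.003,0.8],[1,-2,0,-0.15,-0.025,-0.003,0.8],[1,-2,0,-0.15,-0.025,-0.003,0.8],[0,0,0,0,0,0,0.8]], grip_force=50)

```text
time: 13.85
ee_pos: [0.5657, 0.0341, 0.161]
eef_rot: [0.762, -0.648, 0.005, -0.008]
ft_force: [-0.2, -0.4, -3.4]
width: 0.0096
```

Run:
```python
from h import *
st(); snap('wrist','w8'); snap('scene','s8');w=load('w8'); s=r.read_state(); Rm=R.from_quat(s['eef_rot']).as_matrix()
print(np.round(proj(w,[Rm@[0,y,-z]+s['ee_pos'] for y in (-.07,) for z in (-.006,.026)])))
```

```text
{'time': 13.85, 'joint_positions': [-0.8852, 0.3114, 0.8952, 1.7556, -0.2674, 1.1811, -1.3239], 'ee_pos': [0.5657, 0.0341, 0.161], 'eef_rot': [0.762, -0.6475, 0.0052, -0.0082], 'ft_force': [-0.1658, -0.4323, -3.4205], 'width': 0.0096}
[[ 0.161 -0.987  0.019]
 [-0.987 -0.161  0.006]
 [-0.003 -0.019 -1.   ]]
[[281. 144.]
 [281. 150.]]
```

play_rows(commands=[[1.05,-0.3,0,-0.006,0.019,0.17,0.8],[1.05,-0.3,0,0,0,0.177,0.8],[1.05,-0.3,0,0,0,0.177,0.8],[1.05,-0.3,0,0,0,0.177,0.8],[1.05,-0.3,0,0,0,0.177,0.8],[1.05,-0.3,0,0,0,0.177,0.8],[1.05,-0.3,0,0,0,0.177,0.8],[1.05,-0.3,0,0,0,0.177,0.8],[0,0,-4,0,0,0,0.8],[0,0,-4,0,0,0,0.8],[0,0,-4,0,0,0,0.8],[0,0,-2.1,0,0,0,0.8],[0,0,-0.4,0,0,0,0.8],[0,0,0,0,0,0,0.8]])

```text
time: 15.7
ee_pos: [0.6505, 0.0079, 0.016]
eef_rot: [1.0, -0.001, 0.001, 0.0]
ft_force: [-0.8, -0.2, -2.8]
width: 0.0096
```

Run:
```python
from h import *
st()
```

```text
{'time': 15.7, 'joint_positions': [-0.4704, 0.6171, 0.5239, 1.6151, -0.3499, 1.0025, 0.1605], 'ee_pos': [0.6505, 0.0079, 0.016], 'eef_rot': [1.0, -0.0014, 0.0009, 0.0003], 'ft_force': [-0.8427, -0.1803, -2.8133], 'width': 0.0096}
[[ 1.    -0.003  0.002]
 [-0.003 -1.    -0.001]
 [ 0.002  0.001 -1.   ]]
```

play_rows(commands=[[0,0,-0.25,0,0,0,0.8],[0,0,-0.15,0,0,0,0.8]])

```text
time: 15.95
ee_pos: [0.6502, 0.0084, 0.0116]
eef_rot: [1.0, -0.001, 0.001, 0.0]
ft_force: [-0.2, 0.5, -2.7]
width: 0.0093
```

play_rows(commands=[[0,0,-0.15,0,0,0,0.8],[0,0,0,0,0,0,0.8]])

```text
time: 16.2
ee_pos: [0.6497, 0.0083, 0.0093]
eef_rot: [1.0, -0.001, 0.0, 0.001]
ft_force: [0.5, 0.5, -3.5]
width: 0.0096
```

play_rows(commands=[[0,0,-0.15,0,0,0,0.8],[0,0,0,0,0,0,0.8]])

```text
time: 16.45
ee_pos: [0.6496, 0.0082, 0.0076]
eef_rot: [1.0, -0.001, 0.0, 0.001]
ft_force: [0.4, -0.5, -3.5]
width: 0.0097
```

play_rows(commands=[[0,0,-0.15,0,0,0,0.8],[0,0,0,0,0,0,0.8]])

```text
time: 16.7
ee_pos: [0.6496, 0.0083, 0.0061]
eef_rot: [1.0, -0.001, 0.0, 0.001]
ft_force: [-2.0, -0.2, -2.3]
width: 0.0096
```

play_rows(commands=[[0,0,-0.12,0,0,0,0.8],[0,0,0,0,0,0,0.8]])

```text
time: 16.95
ee_pos: [0.6496, 0.0082, 0.005]
eef_rot: [1.0, -0.001, 0.0, 0.001]
ft_force: [0.4, 0.7, -4.0]
width: 0.0098
```

play_rows(commands=[[0,0,-0.12,0,0,0,0.8],[0,0,0,0,0,0,0.8]])

```text
time: 17.2
ee_pos: [0.6498, 0.0082, 0.0039]
eef_rot: [1.0, -0.001, 0.0, 0.001]
ft_force: [-0.9, 0.5, -2.6]
width: 0.0096
```

Run:
```python
from h import *
snap('scene','s9');snap('wrist','w9');snap('top','t9')
w=load('w9');s=load('s9')
st()
# bar ends predicted with bottom at z=.003 vs .006
for z0 in (.003,.007):
    P=[[.65+dx,.008+.07*e,z] for e in (1,-1) for dx in(-.005,) for z in (z0,z0+.032)]
    print(z0,np.round(proj(s,P),1).tolist(),np.round(proj(w,P),1).tolist())
a=cv2.imread('pics/s9.png')[205:285,265:365]; b=cv2.imread('pics/w9.png')[60:260,190:390]
cv2.imwrite('pics/c9.png',np.hstack([cv2.resize(a,None,fx=5,fy=5,interpolation=cv2.INTER_CUBIC),cv2.resize(b,(300,400))[:400]]) if 0 else np.hstack([cv2.resize(a,(500,400),interpolation=cv2.INTER_CUBIC),cv2.resize(b,(300,400))]))
```

```text
{'time': 17.35, 'joint_positions': [-0.4665, 0.632, 0.5171, 1.6212, -0.357, 0.9835, 0.1653], 'ee_pos': [0.6498, 0.0082, 0.0039], 'eef_rot': [1.0, -0.0011, 0.0003, 0.0006], 'ft_force': [0.3539, -0.4475, -2.4932], 'width': 0.0095}
[[ 1.    -0.002  0.001]
 [-0.002 -1.    -0.001]
 [ 0.001  0.001 -1.   ]]
0.003 [[302.7, 228.7], [303.5, 218.1], [349.0, 265.6], [351.0, 255.0]] [[270.3, 141.2], [268.0, 146.3], [272.6, 351.9], [271.2, 393.6]]
0.007 [[302.8, 227.4], [303.6, 216.8], [349.2, 264.3], [351.3, 253.6]] [[270.1, 141.7], [267.6, 147.1], [272.4, 356.4], [271.0, 399.8]]
```

play_rows(commands=[[0,0,0,0,0,0,6],[0,0,0,0,0,0,6],[0,0,0.7,0,0,0,6],[0,0,0.8,0,0,0,6],[0,0,0.8,0,0,0,6],[1,0,0,0,0,0,6],[1,0,0,0,0,0,6],[0.5,0,0,0,0,0,6],[0.5,0,0,0,0,0,6],[0.5,0,0,0,0,0,6],[0.5,0,0,0,0,0,6],[0,0,0,0,0,0,6],[-0.5,0,0,0,0,0,6],[-0.8,0,0,0,0,0,6],[0,0,0,0,0,0,6]])

```text
time: 19.23
ee_pos: [0.6759, 0.0083, 0.027]
eef_rot: [1.0, -0.001, 0.0, 0.0]
ft_force: [0.2, 0.2, 0.4]
width: 0.0601
```

```bash
cat >> h.py <<'E'
def segs(name,rows,cols=(150,420)):
    im=load(name)['img'].astype(int)
    for v in rows:
        p=im[v,cols[0]:cols[1]]; m=((p[:,1]-p[:,0])<10)&(p.mean(1)>75)
        e=np.flatnonzero(np.diff(np.r_[0,m.astype(int),0])); print(v,[(int(a)+cols[0],int(b)+cols[0],int(p[a:b].mean())) for a,b in zip(e[::2],e[1::2]) if b-a>3])
E
python3 - <<'E'
from h import *
st(); segs('w2',[130,160,200,230])
snap('wrist','w10'); print(); segs('w10',[90,110,120,130,135,140,145,150,160,180,200,220,240])
E
```

```text
{'time': 19.225, 'joint_positions': [-0.4513, 0.6542, 0.5231, 1.5305, -0.3564, 1.0531, 0.1579], 'ee_pos': [0.6759, 0.0083, 0.027], 'eef_rot': [1.0, -0.0011, 0.0, 0.0004], 'ft_force': [0.2077, 0.2236, 0.396], 'width': 0.0601}
[[ 1.    -0.002  0.   ]
 [-0.002 -1.    -0.001]
 [ 0.     0.001 -1.   ]]
130 [(376, 420, 210)]
160 [(241, 295, 109), (368, 420, 119)]
200 [(243, 295, 109), (357, 420, 130)]
230 [(244, 249, 103), (250, 294, 110), (348, 420, 136)]

90 [(348, 420, 226)]
110 [(349, 420, 220)]
120 [(350, 420, 222)]
130 [(350, 420, 223)]
135 [(350, 420, 222)]
140 [(283, 297, 86), (351, 420, 223)]
145 [(245, 283, 112), (284, 298, 243), (351, 420, 222)]
150 [(246, 252, 106), (253, 286, 114), (287, 298, 242), (351, 420, 222)]
160 [(246, 260, 110), (261, 268, 112), (277, 298, 160), (351, 420, 158)]
180 [(247, 299, 113), (353, 420, 150)]
200 [(247, 299, 112), (354, 420, 154)]
220 [(248, 298, 113), (355, 420, 158)]
240 [(249, 291, 114), (292, 296, 237), (356, 420, 161)]
```

Run:
```python
from h import *
w=load('w10');s=r.read_state(); Rm=R.from_quat(s['eef_rot']).as_matrix()
for uv in [(245.5,142),(298,142),(249,230),(298.5,230)]:
    p=onz(w,uv,.013); print(np.round(Rm.T@(p-s['ee_pos']),4))
P=[[.4709,-.0903]]
g=R.from_euler('z',-.107).as_matrix()
for y in (.048,-.048): print(y,np.round(g@[0,y,0]+[.4709,-.0903,0],4))
```

```text
[-0.0203 -0.0684  0.014 ]
[ 0.0104 -0.0684  0.014 ]
[-0.0199 -0.0135  0.014 ]
[ 0.0117 -0.0135  0.0141]
0.048 [ 0.476  -0.0426  0.    ]
-0.048 [ 0.4658 -0.138   0.    ]
```

play_rows(commands=[[-0.45,-0.15,0,0,0,0,6],[0,0,-1.2,0,0,0,6],[0,0,-0.95,0,0,0,5],[0,0,0,0,0,0,2.5],[0,0,0,0,0,0,2.5],[0,0,0,0,0,0,2.5],[0,0,0,0,0,0,2.5],[0,0,2,0,0,0,2.5],[0,0,5,0,0,0,2.5],[0,0,5,0,0,0,2.5],[-2.16,-0.55,0,0,0,-0.186,2.5],[-2.16,-0.55,0,0,0,-0.186,2.5],[-2.16,-0.55,0,0,0,-0.186,2.5],[-2.16,-0.55,0,0,0,-0.186,2.5],[-2.16,-0.55,0,0,0,-0.186,2.5],[-2.16,-0.55,0,0,0,-0.186,2.5],[-2.16,-0.55,0,0,0,-0.186,2.5],[-2.16,-0.55,0,0,0,-0.186,2.5],[-2.16,-0.55,0,0,0,-0.186,2.5],[0,0,0,0,0,0,2.5]], grip_force=45)

```text
time: 21.78
ee_pos: [0.4768, -0.043, 0.1261]
eef_rot: [-0.668, 0.744, 0.001, 0.001]
ft_force: [0.1, 0.5, -3.0]
width: 0.0316
```

Run:
```python
from h import *
st(); snap('wrist','w11'); snap('top','t11')
w=load('w11');s=r.read_state(); Rm=R.from_quat(s['eef_rot']).as_matrix()
print(np.round(proj(w,[Rm@[x,-.07,-.0075]+s['ee_pos'] for x in(-.016,.016)])))
segs('w11',[130,135,140,145,150,160,180,200,220],(180,400))
```

```text
{'time': 21.775, 'joint_positions': [-0.9619, 0.1179, 1.0297, 1.9967, -0.1173, 1.088, -1.5592], 'ee_pos': [0.4768, -0.043, 0.1261], 'eef_rot': [-0.6679, 0.7442, 0.0014, 0.0006], 'ft_force': [0.0622, 0.5188, -3.0277], 'width': 0.0316}
[[-0.108 -0.994 -0.001]
 [-0.994  0.108  0.003]
 [-0.003  0.001 -1.   ]]
[[244. 142.]
 [306. 142.]]
130 [(231, 252, 124), (297, 302, 122), (330, 336, 124), (363, 369, 124), (396, 400, 122)]
135 [(231, 242, 122), (297, 304, 123), (330, 337, 124), (362, 369, 121), (383, 389, 144)]
140 [(231, 242, 121), (330, 336, 131), (371, 400, 227)]
145 [(231, 235, 113), (236, 250, 130), (251, 400, 241)]
150 [(232, 247, 111), (248, 400, 240)]
160 [(233, 237, 124), (238, 243, 122), (252, 274, 242), (281, 286, 147), (287, 400, 242)]
180 [(233, 247, 116), (252, 400, 242)]
200 [(234, 240, 123), (253, 309, 244), (329, 334, 119), (357, 364, 124), (370, 400, 242)]
220 [(253, 308, 243), (327, 331, 78), (355, 362, 117), (364, 400, 225)]
```

play_rows(commands=[[0,0,-3,0,0,0,2.5],[0,0,-3,0,0,0,2.5],[0,0,-1.4,0,0,0,2.5],[0,0,-0.4,0,0,0,2.5],[0,0,-0.1,0,0,0,2.5],[0,0,0,0,0,0,2.5]])

```text
time: 22.62
ee_pos: [0.4785, -0.0427, 0.0471]
eef_rot: [-0.669, 0.743, 0.0, 0.0]
ft_force: [0.9, -0.5, -3.0]
width: 0.0313
```

play_rows(commands=[[0,0,-0.08,0,0,0,2.5],[0,0,0,0,0,0,5],[0,0,0,0,0,0,5],[0,0,1,0,0,0,5],[0,0,5,0,0,0,5],[0,0,5,0,0,0,5],[0,0,5,0,0,0,5],[0.38,2.75,0.45,0,0,0.04,5],[0.38,2.75,0.45,0,0,0.04,5],[0.38,2.75,0.45,0,0,0.04,5],[0.38,2.75,0.45,0,0,0.04,5],[0.38,2.75,0.45,0,0,0.04,5],[0.38,2.75,0.45,0,0,0.04,5],[0.38,2.75,0.45,0,0,0.043,5],[0,0,0,0.151,0.025,0,5],[0,0,0,0.151,0.025,0,5],[0,0,0,0.151,0.025,0,5],[0,0,0,0.151,0.025,0,5],[0,0,0,0,0,0,5]])

```text
time: 25.0
ee_pos: [0.5051, 0.1473, 0.2357]
eef_rot: [0.73, -0.614, -0.229, -0.195]
ft_force: [-1.1, -0.2, -0.3]
width: 0.0501
```

Run:
```python
from h import *
st(); s=r.read_state()
Rt=R.from_quat([0.728,-0.617,-0.223,-0.2]); print('rotvec to go',(Rt*R.from_quat(s['eef_rot']).inv()).as_rotvec().round(3)); print('to approach cm',np.round((np.array([.5085,.2006,.1559])-s['ee_pos'])*100,2))
```

```text
{'time': 25.0, 'joint_positions': [-0.8186, 0.2544, 0.9656, 1.7933, -0.7884, 1.4783, -1.0553], 'ee_pos': [0.5051, 0.1473, 0.2357], 'eef_rot': [0.7299, -0.6139, -0.2286, -0.1953], 'ft_force': [-1.0946, -0.1756, -0.3371], 'width': 0.0501}
[[ 0.142 -0.985 -0.094]
 [-0.807 -0.17   0.566]
 [-0.573 -0.005 -0.819]]
rotvec to go [-0.001 -0.012 -0.011]
to approach cm [ 0.34  5.33 -7.98]
```

play_rows(commands=[[0.17,2.67,-4,0,-0.012,-0.011,5],[0.17,2.66,-3.98,0,0,0,5],[0,0,0,0,0,0,5]])

```text
time: 25.38
ee_pos: [0.5055, 0.2066, 0.1548]
eef_rot: [0.732, -0.613, -0.224, -0.198]
ft_force: [-0.0, -0.1, 0.1]
width: 0.0499
```

Run:
```python
from h import *
st(); snap('wrist','w12'); w=load('w12');s=r.read_state(); Rm=R.from_quat(s['eef_rot']).as_matrix()
print(np.round(proj(w,[Rm@[k,-e,.08-.028]+s['ee_pos'] for e in(.07,-.0,-.05) for k in (-.005,.005)])))
```

```text
{'time': 25.375, 'joint_positions': [-0.8562, 0.3456, 0.8934, 1.8878, -0.904, 1.3153, -0.9982], 'ee_pos': [0.5055, 0.2066, 0.1548], 'eef_rot': [0.7316, -0.6127, -0.2244, -0.1976], 'ft_force': [-0.0002, -0.0903, 0.052], 'width': 0.0499}
[[ 0.149 -0.985 -0.086]
 [-0.808 -0.171  0.564]
 [-0.571 -0.014 -0.821]]
[[272. 136.]
 [286. 136.]
 [273. 229.]
 [286. 229.]
 [273. 286.]
 [285. 286.]]
```

View pics/w12.png

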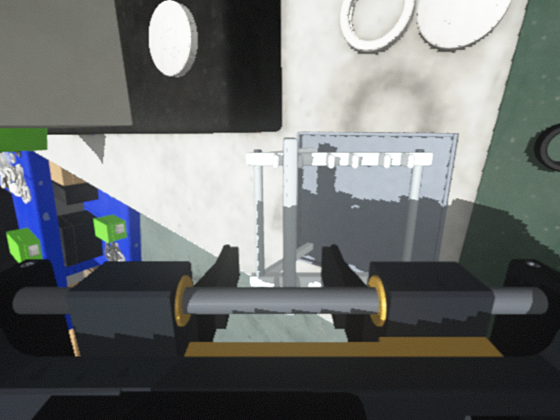

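play_rows(commands=[[0.15,-0.81,-0.57,0,0,0,5],[-0.2,1.42,-2.05,0,0,0,5],[-0.2,1.42,-2.05,0,0,0,5],[-0.2,1.42,-2.05,0,0,0,5],[0,0,0,0,0,0,3],[0,0,0,0,0,0,0.8],[0,0,0,0,0,0,0.8],[0,0,0,0,0,0,0.8],[0,0,0,0,0,0,0.8],[0,0,0,0,0,0,0.8]], grip_force=10)

```text
time: 26.68
ee_pos: [0.503, 0.2409, 0.093]
eef_rot: [0.73, -0.612, -0.226, -0.203]
ft_force: [-6.1, 7.1, 16.0]
width: 0.0099
```

play_rows(commands=[[-0.02,0.12,0.09,0,0,0,0.8],[0,0,0,0,0,0,0.8]])

```text
time: 26.92
ee_pos: [0.503, 0.2409, 0.093]
eef_rot: [0.73, -0.613, -0.225, -0.202]
ft_force: [-3.5, 4.6, 11.3]
width: 0.0103
```

play_rows(commands=[[-0.03,0.2,0.14,0,0,0,0.8],[0,0,0,0,0,0,0.8]])

```text
time: 27.18
ee_pos: [0.503, 0.2409, 0.0931]
eef_rot: [0.73, -0.614, -0.223, -0.201]
ft_force: [-2.0, 0.1, 6.5]
width: 0.01
```

play_rows(commands=[[0,0,0,0,0,0,0.8],[0.08,-0.57,0.82,0,0,0,0.8],[0.2,-1.42,2.05,0,0,0,0.8],[0.2,-1.42,2.05,0,0,0,0.8],[0.2,-1.42,2.05,0,0,0,0.8],[0.5,-3,2,0,0,0,0.8],[1,-3,0,-0.15,-0.025,-0.003,0.8],[1,-3,0,-0.15,-0.025,-0.003,0.8],[1,-3,0,-0.15,-0.025,-0.003,0.8],[1,-3,0,-0.15,-0.025,-0.003,0.8],[0,0,0,0,0,0,0.8]], grip_force=50)

```text
time: 28.55
ee_pos: [0.5547, 0.0433, 0.1826]
eef_rot: [0.763, -0.646, 0.006, -0.008]
ft_force: [-0.0, 1.0, -4.0]
width: 0.0098
```

Run:
```python
from h import *
st(); s=r.read_state(); Rm=R.from_quat(s['eef_rot']).as_matrix()
print('fix',np.cross(Rm[:,2],[0,0,-1]).round(3),'yaw',np.arctan2(Rm[1,0],Rm[0,0]))
```

```text
{'time': 28.55, 'joint_positions': [-1.0795, 0.3241, 1.1117, 1.7609, -0.3132, 1.2295, -1.2922], 'ee_pos': [0.5547, 0.0433, 0.1826], 'eef_rot': [0.7631, -0.6462, 0.0055, -0.0079], 'ft_force': [-0.0476, 0.9606, -3.9508], 'width': 0.0098}
[[ 0.165 -0.986  0.019]
 [-0.986 -0.165  0.005]
 [-0.002 -0.019 -1.   ]]
fix [-0.005  0.019  0.   ] yaw -1.4051555183523248
```

play_rows(commands=[[1.19,-0.44,0,-0.005,0.019,0.1756,0.8],[1.19,-0.44,0,0,0,0.1756,0.8],[1.19,-0.44,0,0,0,0.1756,0.8],[1.19,-0.44,0,0,0,0.1756,0.8],[1.19,-0.44,0,0,0,0.1756,0.8],[1.19,-0.44,0,0,0,0.1756,0.8],[1.19,-0.44,0,0,0,0.1756,0.8],[1.19,-0.44,0,0,0,0.1756,0.8],[0,0,-4,0,0,0,0.8],[0,0,-4,0,0,0,0.8],[0,0,-4,0,0,0,0.8],[0,0,-3,0,0,0,0.8],[0,0,-1.4,0,0,0,0.8],[0,0,0,0,0,0,0.8]])

```text
time: 30.3
ee_pos: [0.6493, 0.007, 0.0178]
eef_rot: [1.0, -0.001, -0.001, -0.0]
ft_force: [1.0, 0.4, -3.0]
width: 0.0096
```

play_rows(commands=[[0,0,-0.3,0,0,0,0.8],[0,0,0,0,0,0,0.8]])

```text
time: 30.55
ee_pos: [0.6504, 0.0074, 0.016]
eef_rot: [1.0, -0.001, 0.0, -0.0]
ft_force: [-0.2, -0.8, -3.4]
width: 0.0096
```

play_rows(commands=[[0,0,-0.2,0,0,0,0.8],[0,0,0,0,0,0,0.8]])

```text
time: 30.8
ee_pos: [0.6498, 0.0074, 0.0132]
eef_rot: [1.0, -0.001, -0.001, 0.0]
ft_force: [0.1, -0.1, -3.2]
width: 0.0095
```

play_rows(commands=[[0,0,-0.2,0,0,0,0.8],[0,0,0,0,0,0,0.8]])

```text
time: 31.05
ee_pos: [0.6497, 0.0073, 0.0109]
eef_rot: [1.0, -0.001, -0.001, 0.0]
ft_force: [-0.3, 0.3, -4.0]
width: 0.0095
```

play_rows(commands=[[0,0,-0.15,0,0,0,0.8],[0,0,0,0,0,0,0.8]])

```text
time: 31.3
ee_pos: [0.6499, 0.0072, 0.0097]
eef_rot: [1.0, -0.001, -0.001, 0.0]
ft_force: [-0.1, -0.0, -2.3]
width: 0.0096
```

play_rows(commands=[[0,0,-0.15,0,0,0,0.8],[0,0,0,0,0,0,0.8]])

```text
time: 31.55
ee_pos: [0.6502, 0.0069, 0.0088]
eef_rot: [1.0, -0.001, -0.0, 0.0]
ft_force: [-1.6, -0.4, 5.1]
width: 0.0096
```

play_rows(commands=[[0,0,0,0,0,0,6],[0,0,0,0,0,0,6],[0,0,0.6,0,0,0,6],[0,0,0.6,0,0,0,6],[0,0,0.6,0,0,0,6],[1,0,0,0,0,0,6],[1,0,0,0,0,0,6],[0.5,0,0,0,0,0,6],[0.5,0,0,0,0,0,6],[0.5,0,0,0,0,0,6],[0.5,0,0,0,0,0,6],[0,0,0,0,0,0,6],[-0.5,0,0,0,0,0,6],[-0.8,0,0,0,0,0,6],[0,0,0,0,0,0,6]])

```text
time: 33.42
ee_pos: [0.676, 0.0074, 0.0262]
eef_rot: [1.0, -0.001, -0.001, 0.0]
ft_force: [-0.0, 1.1, -0.1]
width: 0.0603
```

Run:
```python
from h import *
st()
snap('wrist','w13'); segs('w13',[90,120,130,135,140,145,150,160,180,200,220,240])
w=load('w13');s=r.read_state(); Rm=R.from_quat(s['eef_rot']).as_matrix()
print(np.round(proj(w,[Rm@[x,-.07,.0135]+s['ee_pos'] for x in(-.016,.016)])))
```

```text
{'time': 33.425, 'joint_positions': [-0.5244, 0.6878, 0.6374, 1.5334, -0.4449, 1.0707, 0.2189], 'ee_pos': [0.676, 0.0074, 0.0262], 'eef_rot': [1.0, -0.0009, -0.0008, 0.0001], 'ft_force': [-0.0171, 1.0516, -0.0578], 'width': 0.0603}
[[ 1.    -0.002 -0.002]
 [-0.002 -1.    -0.   ]
 [-0.002  0.    -1.   ]]
90 [(349, 420, 228)]
120 [(350, 420, 222)]
130 [(351, 420, 223)]
135 [(351, 420, 222)]
140 [(351, 420, 223)]
145 [(351, 420, 221)]
150 [(245, 290, 115), (291, 299, 240), (352, 420, 223)]
160 [(246, 270, 109), (275, 287, 109), (288, 292, 135), (294, 298, 243), (352, 420, 161)]
180 [(246, 299, 111), (353, 420, 149)]
200 [(247, 292, 112), (293, 299, 104), (354, 420, 154)]
220 [(252, 298, 113), (355, 420, 157)]
240 [(248, 278, 112), (279, 291, 117), (292, 296, 239), (356, 420, 160)]
[[253. 139.]
 [308. 139.]]
```

Run:
```python
from h import *
w=load('w13');s=r.read_state(); Rm=R.from_quat(s['eef_rot']).as_matrix()
segs('w13',[146,147,148,149],(230,310))
for uv in [(245.5,147.5),(299,147.5),(248,230),(298.5,230)]:
    print(np.round(Rm.T@(onz(w,uv,.013)-s['ee_pos']),4))
# check of the placed stack in a top view and in the pictures taken: low-texture, so only save
snap('top','t13')
```

```text
146 []
147 [(247, 298, 96)]
148 [(246, 288, 109)]
149 [(246, 289, 118), (291, 298, 236)]
[-0.0203 -0.0653  0.0133]
[ 0.011  -0.0653  0.0132]
[-0.0205 -0.0137  0.0133]
[ 0.0117 -0.0138  0.0132]
```

play_rows(commands=[[-0.46,-0.47,0,0,0,0,6],[0,0,-1.2,0,0,0,6],[0,0,-0.87,0,0,0,5],[0,0,0,0,0,0,2.5],[0,0,0,0,0,0,2.5],[0,0,0,0,0,0,2.5],[0,0,0,0,0,0,2.5],[0,0,2,0,0,0,2.5],[0,0,5,0,0,0,2.5],[0,0,5,0,0,0,2.5],[-2.27,-1.56,0,0,0,-0.186,2.5],[-2.27,-1.56,0,0,0,-0.186,2.5],[-2.27,-1.56,0,0,0,-0.186,2.5],[-2.27,-1.56,0,0,0,-0.186,2.5],[-2.27,-1.56,0,0,0,-0.186,2.5],[-2.27,-1.56,0,0,0,-0.186,2.5],[-2.27,-1.56,0,0,0,-0.186,2.5],[-2.27,-1.56,0,0,0,-0.186,2.5],[-2.27,-1.56,0,0,0,-0.186,2.5],[0,0,0,0,0,0,2.5]], grip_force=45)

```text
time: 36.02
ee_pos: [0.4664, -0.1389, 0.1259]
eef_rot: [-0.667, 0.745, 0.002, 0.001]
ft_force: [0.8, 0.8, -2.9]
width: 0.0315
```

Run:
```python
from h import *
st(); snap('wrist','w14')
w=load('w14')
g=R.from_euler('z',-.107).as_matrix()
for nm,P in dict(c3=[[.07,.064,.03],[.07,.032,.03]],mid=[[.064,-.07,.02],[.064,.07,.02]],corner=[[.09,.09,0],[.09,-.09,0]]).items():
    print(nm,np.round(proj(w,np.array(P)@g.T+[.4709,-.0903,.0235])).tolist())
cv2.imwrite('pics/w14c.png',cv2.imread('pics/w14.png'))
```

```text
{'time': 36.025, 'joint_positions': [-0.9483, 0.2563, 1.3, 1.9824, -0.2808, 1.107, -1.2088], 'ee_pos': [0.4664, -0.1389, 0.1259], 'eef_rot': [-0.6673, 0.7448, 0.0016, 0.0013], 'ft_force': [0.8423, 0.7502, -2.8654], 'width': 0.0315}
[[-0.11  -0.994 -0.   ]
 [-0.994  0.11   0.004]
 [-0.004  0.001 -1.   ]]
c3 [[133.0, 138.0], [174.0, 138.0]]
mid [[305.0, 144.0], [133.0, 145.0]]
corner [[116.0, 112.0], [327.0, 111.0]]
```

Run:
```python
from h import *
im=load('w14')['img'].mean(2).astype(int)
for v in (105,108,111,114): print(v, im[v,100:345:5].tolist())
for v in (125,130,133,136,139,142,145,150,165,180): 
    m=im[v,100:345]>170; e=np.flatnonzero(np.diff(np.r_[0,m.astype(int),0]))+100; print(v,e.tolist())
```

```text
105 [94, 95, 93, 95, 95, 93, 92, 99, 105, 97, 100, 98, 97, 98, 100, 96, 97, 95, 96, 96, 96, 97, 98, 96, 96, 95, 95, 97, 95, 92, 92, 93, 94, 94, 93, 93, 89, 91, 89, 88, 90, 91, 89, 85, 82, 88, 89, 91, 92]
108 [95, 95, 93, 102, 94, 89, 93, 90, 95, 90, 93, 96, 93, 95, 97, 92, 96, 93, 92, 94, 91, 89, 85, 87, 89, 88, 88, 86, 88, 77, 86, 83, 86, 85, 85, 85, 80, 83, 82, 85, 81, 84, 83, 81, 87, 93, 89, 89, 90]
111 [94, 93, 93, 95, 120, 96, 116, 121, 117, 118, 122, 119, 123, 120, 124, 126, 123, 124, 126, 126, 131, 128, 128, 129, 131, 131, 134, 135, 132, 132, 132, 135, 135, 136, 137, 140, 138, 138, 139, 141, 139, 141, 141, 77, 133, 122, 91, 90, 93]
114 [98, 100, 95, 95, 103, 103, 85, 115, 117, 115, 118, 117, 116, 121, 119, 120, 118, 119, 115, 120, 122, 121, 124, 123, 123, 124, 123, 125, 127, 125, 130, 129, 128, 129, 128, 129, 132, 130, 130, 129, 131, 132, 118, 94, 97, 123, 96, 93, 97]
125 []
130 []
133 [135, 175]
136 [135, 176, 260, 297]
139 [136, 176, 260, 297]
142 [136, 154, 157, 176, 252, 310]
145 [135, 152, 160, 177, 180, 311]
150 [136, 177, 180, 249, 250, 311]
165 [138, 179, 182, 247, 250, 276, 284, 311]
180 [140, 181, 184, 247, 250, 310]
```

play_rows(commands=[[0,0,-2,0,0,0,2.5],[0,0,0,0,0,0,2.5]])

```text
time: 36.33
ee_pos: [0.4677, -0.1373, 0.105]
eef_rot: [-0.67, 0.743, 0.001, -0.0]
ft_force: [-0.4, -0.2, -3.2]
width: 0.0313
```

Run:
```python
from h import *
st()
```

```text
{'time': 36.325, 'joint_positions': [-0.8954, 0.298, 1.248, 2.0006, -0.3242, 1.0693, -1.1742], 'ee_pos': [0.4677, -0.1373, 0.105], 'eef_rot': [-0.6698, 0.7426, 0.0013, -0.0002], 'ft_force': [-0.3836, -0.173, -3.2243], 'width': 0.0313}
[[-0.103 -0.995 -0.002]
 [-0.995  0.103  0.002]
 [-0.001  0.002 -1.   ]]
```

play_rows(commands=[[0.2,-0.07,-2,0,0,0,2.5],[0,0,-2.2,0,0,0,2.5],[0,0,-1.1,0,0,0,2.5],[0,0,-0.4,0,0,0,2.5],[0,0,-0.1,0,0,0,2.5],[0,0,0,0,0,0,2.5]])

```text
time: 37.08
ee_pos: [0.4703, -0.1386, 0.0479]
eef_rot: [-0.669, 0.743, 0.0, 0.001]
ft_force: [-0.4, 0.2, -3.8]
width: 0.0315
```

play_rows(commands=[[0,0,-0.1,0,0,0,2.5],[0,0,0,0,0,0,5],[0,0,0,0,0,0,5],[0,0,1,0,0,0,5],[0,0,4,0,0,0,5],[0,2,5,0,0,0.05,5],[0,4,5,0,0,0.1,5],[0,5,2,0,0,0.1,5],[0,5,0,0,0,0.1,5],[0,5,0,0,0,0.1,5],[-0.5,5,0,0,0,0.1,5],[-1,5,0,0,0,0.1,5],[-1,5,0,0,0,0.1,5],[-1,4,0,0,0,0.1,5],[0,0,0,0,0,0,5]])

```text
time: 38.95
ee_pos: [0.4331, 0.2557, 0.203]
eef_rot: [0.912, -0.409, -0.003, 0.001]
ft_force: [1.0, -0.6, -0.3]
width: 0.0505
```

Run:
```python
from h import *
st(); snap('top','t15'); snap('scene','s15')
t=cv2.imread('pics/t15.png')[205:310,310:415]; s=cv2.imread('pics/s15.png')[255:385,240:380]
g=R.from_euler('z',-.107).as_matrix()
def draw(name,off,k):
    c=load(name); x0,y0,w,h=off
    im=cv2.resize(cv2.imread(f'pics/{name}.png')[y0:y0+h,x0:x0+w],None,fx=k,fy=k,interpolation=cv2.INTER_CUBIC)
    for y in(.048,-.048):
        P=np.array([[a*.07,y+b*.016,.03] for a,b in((1,1),(1,-1),(-1,-1),(-1,1))])@g.T+[.4709,-.0903,.0235]
        q=((proj(c,P)-[x0,y0]+.5)*k-.5).astype(int); cv2.polylines(im,[q],True,(0,0,255),1)
    P=np.array([[-.048+a*.016,b*.07,.02] for a,b in((1,1),(1,-1),(-1,-1),(-1,1))])@g.T+[.4709,-.0903,.0235]
    q=((proj(c,P)-[x0,y0]+.5)*k-.5).astype(int); cv2.polylines(im,[q],True,(255,0,0),1)
    return im
a=draw('t15',(310,205,105,110),3.8); b=draw('s15',(240,255,140,110),2.8)
H=max(a.shape[0],b.shape[0]); o=np.zeros((H,a.shape[1]+b.shape[1],3),np.uint8); o[:a.shape[0],:a.shape[1]]=a;o[:b.shape[0],a.shape[1]:]=b
cv2.imwrite('pics/fin.png',o);print(o.shape)
```

```text
{'time': 38.95, 'joint_positions': [-1.5536, 0.0837, 0.9942, 1.8412, -0.0767, 1.2606, -1.3806], 'ee_pos': [0.4331, 0.2557, 0.203], 'eef_rot': [0.9124, -0.4093, -0.0026, 0.0013], 'ft_force': [0.9737, -0.6216, -0.2958], 'width': 0.0505}
[[ 0.665 -0.747 -0.006]
 [-0.747 -0.665 -0.   ]
 [-0.004  0.005 -1.   ]]
(418, 791, 3)
```

View pics/fin.png

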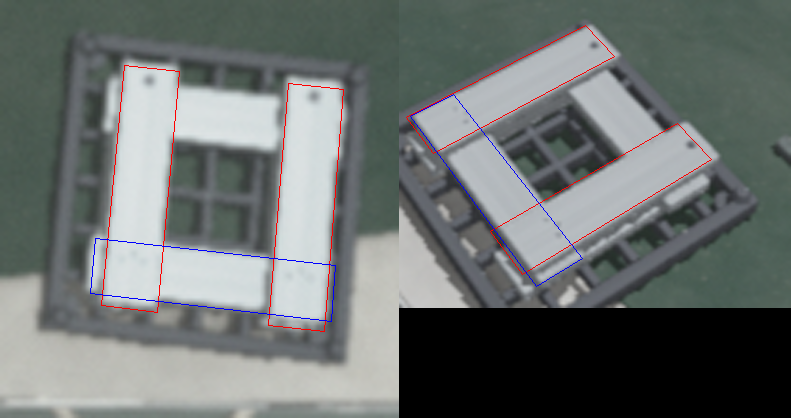

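```bash
python3 -c "
from bench import r
print(r.close_job())"
```

```text
the job is handed in; nothing more can be done
None
```

I finished the stack and handed the job in at about 39 s of the 72 s allowed; the hand-in gave no verdict. The edge bar fills the missing place in the second layer. The two rack bars form the third layer, the front one at y = +48 mm and the rear one at y = -48 mm.

- **How it was done:** I pushed the edge bar over with a finger. I pulled each rack bar out along its slot, stood it on the mat and pushed it over. Each bar was then gripped flat across its width and laid in place.
- **Final check (top and scene pictures):** The new bars lie flat and square, about 94 mm apart, against 96 mm planned. The hand is open and well clear of everything.
- **Offsets:** My first grid estimate was about 4 mm short in x compared with a closer look. The third-layer bars look about 4–6 mm off centre towards +x and about 4 mm towards -y, within the 15 mm allowed.
- **Laid bars:** They look undisturbed, but I did not measure them again at the end.
- **Forces:** The highest contact force I read was about 18 N, when gripping the rear rack bar. I relieved it before pulling the bar out.
- **Rack bar positions:** My first estimates for the rack bars were about 5–8 mm off along the slope, and I corrected them on close approach.

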